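Find the rattling specimen box and present it over the light pad

ROBOT

A 7-joint arm with a two-finger parallel gripper is mounted at the origin on a cart in front of the work surface, level with it; the furniture and walls round the work are solid. World frame = base frame: x ahead of the robot, y to its left, z up, the work surface at z = 0. Lengths are in m, angles in rad, forces in N, time in s.
With the tool pointing down it reaches from about 0.4 to 0.875 m from the base axis. Payload 6.5 kg.
Tool frame: the origin (TCP) lies at the very end of the fingers, on their centre line; the grasp point (between the pads) lies 19 mm behind it; z points along the fingers, y is the direction in which the jaws open and shut (so a half turn about z gives the same grasp; the last joint's range is limited). The gripper opens to 85 mm and grips with 20 to 120 N. Pads are 22 mm wide; open, the fingers measure 114 mm over their backs; the gripper's body (76 mm by 85 mm) begins 54 mm behind the grasp point. The pads swing forward as they close: fully open they stand 13 mm farther back than shut.
Start: joints at [1.096, 0.536, -0.004, 1.538, 0.003, 1.067, -0.071], TCP at [0.258, -0.596, 0.231] pointing down, gripper open.
Joint ranges: [-2.7, 2.7], [-0.37, 2.16], [-1.27, 1.26], [0.24, 2.4], [-1.31, 4.45], [0.19, 1.91], [-2.76, 2.76]. Speed limits (rad/s): [2.39, 2.39, 3.14, 3.14, 3.14, 3.14, 3.14].

INTERFACE

Orientations are given as a unit quaternion [w, x, y, z].
In Python, from rig import r gives the robot as it stands.
- The arm moves only by the tool apply_moves, never from a script. Its argument "steps" is a list of rows, each a list of 7 numbers: the opening in per cent of the stroke, from 0 (shut) to 100 (fully open), then the shift along the tool's x, y, z in mm, then the turn, a rotation vector about the tool's x, y, z in rad. In form: [[claw, x, y, z, rx, ry, rz], ...]. A call has 1 to 5 rows; each row is the pose to reach, as a shift and turn from the pose commanded when the call began, along the tool's axes at that moment; what a row does not reach only later rows make up. A row lasts 1/12 s, in which the tool goes at most 41.7 mm and 7.16 degrees, less where a joint would pass 70% of its speed; a pose out of reach is approached as far as the arm can. A call with a gripper value outside its range is refused whole. The fingers move at their own pace and stop on an object; the grip force is fixed at half the most. Time passes only in rows, so rows that repeat a pose let the fingers close. It gives the time, the measured TCP pose, the force and the opening at its end, in the units of the state.
- r.sense(): the state, without advancing time (a new reading comes with each control period).
- r.read_camera(name): name is "scene" or "side" or "wrist"; returns a dict with "pixels" (420x560x3 uint8, red, green, blue), "K" (3x3 intrinsics, pixels), "origin" and "attitude" of the camera in the world; the wrist camera has in their place "hand_eye" (4x4, takes a point from camera to tool coordinates, whose origin is the TCP and whose axes are the flange's). Camera axes: x right, y up, looking along -z (the intrinsics and any distortion apply to the point x, -y, -z); pixel columns grow to the right and rows downward; lengths in m; the calibration is good to about 2 mm. A picture is of the moment at which its call begins: read the wrist's pose just before it. There is no depth.
- r.job_done(): hands the job in, once; it reports no verdict.
Trained networks look in a picture, given as the dict that the camera call returned (one of the last four; its "shot" number tells which), for a name from the list of things; names that differ only in an ending like _2 or _b are one class to them, and where a whole thing is asked for, a point or a joint stands for the part that bears it (a point fixed in the world has none). Each returns a list of dicts, best first, with "confidence" (0 to 1); they miss things now and then, are a little off and sometimes report something else, mostly with a low value. They report only what shows in the picture. A call takes as long as a camera call.
- r.regions_of(target, picture): "pixels" (420x560 bool, what is visible of it).
- r.place_of(target, picture): "at" ([x, y, z] in m, in world coordinates, good to about 4 mm: a listed point, or the origin of a listed thing).
The state is a dict: "time_s": time; "joint_positions": joint angles; "dq": joint speeds; "effort": joint torques, N m; "position": TCP position; "orientation": TCP orientation; "wrist_force": force on the tool from outside, world axes, zero at the start; "wrist_torque": the same for the moment, N m; "finger_gap": opening from 0.0 (shut) to 1.0 (fully open).
Only numpy, scipy, OpenCV 4.12 (cv2) and the standard library are available. Lean on these libraries where they do the work, as an engineer would, in place of code of your own. Each camera call takes 0.05 s, during which the arm holds its last target.

TASK

Flip the toggle on the light pad fully on. Then find which of the three closed specimen boxes rattles: pick a box up, shake it to and fro along its length several times, and put a quiet one back down where it stood. Finish while still holding the rattling box about a hand's width above the middle of the light panel, lid up but clearly tipped lengthwise so that its loose stone lies at the low end; hold it still, never turn a box on its side, and leave the other things alone.

Things in the scene. Friction and masses are not known exactly. Their poses are not given: they have to be found in the camera images.
- box_a: one of three outwardly identical closed wooden specimen boxes with a clear fixed lid, 110 mm long (own x) x 60 wide (own y) x 42 high, about 0.33 kg; starts lying lid up, long side pointing roughly away from the robot; origin: centre of its underside, z up through the lid. Grasp it across its 60 mm width. The lid does not open.
- specimen_a (a joint): position in m of the dark stone specimen (31 mm across) inside box_a, along the box's own x, 0 = middle. All three start in the middle. In one box, a different one each time, the stone is loose: once the box is shaken or tipped by more than about 0.15 rad it slides up to 15 mm either way, knocks against a stop, and stays where light friction leaves it; in the other two it has less than 3 mm of play. All weigh the same.
- box_b: one of three outwardly identical closed wooden specimen boxes with a clear fixed lid, 110 mm long (own x) x 60 wide (own y) x 42 high, about 0.33 kg; starts lying lid up, long side pointing roughly away from the robot; origin: centre of its underside, z up through the lid. Grasp it across its 60 mm width. The lid does not open.
- specimen_b (a joint): position in m of the dark stone specimen (31 mm across) inside box_b, along the box's own x, 0 = middle. All three start in the middle. In one box, a different one each time, the stone is loose: once the box is shaken or tipped by more than about 0.15 rad it slides up to 15 mm either way, knocks against a stop, and stays where light friction leaves it; in the other two it has less than 3 mm of play. All weigh the same.
- box_c: one of three outwardly identical closed wooden specimen boxes with a clear fixed lid, 110 mm long (own x) x 60 wide (own y) x 42 high, about 0.33 kg; starts lying lid up, long side pointing roughly away from the robot; origin: centre of its underside, z up through the lid. Grasp it across its 60 mm width. The lid does not open.
- specimen_c (a joint): position in m of the dark stone specimen (31 mm across) inside box_c, along the box's own x, 0 = middle. All three start in the middle. In one box, a different one each time, the stone is loose: once the box is shaken or tipped by more than about 0.15 rad it slides up to 15 mm either way, knocks against a stop, and stays where light friction leaves it; in the other two it has less than 3 mm of play. All weigh the same.
- pad: flat white light pad fixed to the bench, 110 mm (own x) x 150 mm (own y) x 18 high; origin: centre of its underside, x roughly away from the robot. The lit panel is its right part, the toggle switch stands on its left part (a block 70 x 50 mm, 25 high, carrying the lever).
- pad_center (a point): middle of the light panel (94 x 90 mm), 20 mm above the bench
- toggle (a joint): angle of the switch lever in rad: near 0 = off, leaning toward the robot (pad's -x); 1.0 = fully on, leaning away from it (pad's +x). Stiff enough to stay where it is left; push it over with about 1 to 3 N.
- toggle_tip (a point): centre of the round ball (26 mm across) at the top end of the switch lever, about 84 mm above the bench at both ends of its swing, 48 mm of travel; the lever pivots 50 mm below it about a level axis along the pad's y
- forceps: bystander: steel forceps, 132 mm long, 16 wide, lying; origin: centre of its underside. Leave alone.
- needle: bystander: wood-handled needle, 145 mm long, 10 thick, lying; origin: centre of its underside. Leave alone.
- stopper: bystander: brown cork stopper, 26 mm across, 24 high, standing; origin: centre of its underside. Leave alone.
- lens: bystander: folding hand lens, 45 x 28 x 12 mm, lying; origin: centre of its underside. Leave alone.
- jar: bystander: glass specimen jar with screw lid, 50 mm across, 70 high, standing behind the light pad; origin: centre of its underside. Leave alone.

How it is judged:
By the outcome, as a careful person would: the job done as asked, in the order asked, and still so for the second after the job is handed in, while the arm keeps its last pose, push and grip.
It also fails if it takes over 72 s, if anything falls off the work surface, if the arm or the gripper's body presses on something with over 40 N, if the wrist force passes 120 N, or if a joint passes its speed limit or range.

## Working session

There is one attempt and no reset: what is moved stays moved. The work goes in short steps, Python scripts to look and compute and a tool call to move; the robot and the scene stay as the last step left them, time stands still between calls to the robot, and variables do not carry over. Pictures are saved under pics/ and viewed, and the job is handed in when it is done.

Besides the shell and the picture viewer there is one more tool, called after "Call:" as name(argument=value, ...), one argument or row to a line, values as JSON. apply_moves: Moves the arm, as the interface text tells. Its arguments: {"type":"object","properties":{"steps":{"type":"array"}},"required":["steps"]}

```bash
ls; mkdir -p pics; python3 - <<'E'
from rig import r
import cv2,numpy as np
s=r.sense(); print({k:np.round(v,3).tolist() if not isinstance(v,float) else v for k,v in s.items()})
for n in ["scene","side"]:
    p=r.read_camera(n)
    cv2.imwrite(f"pics/{n}0.png",p["pixels"][:,:,::-1])
    print(n,{k:np.round(p[k],4).tolist() for k in p if k!="pixels"})
    for t in ["box_a","pad","pad_center","toggle_tip","jar","forceps","needle","stopper","lens"]:
        try: print(t,[(np.round(d["at"],3).tolist(),round(d["confidence"],2)) for d in r.place_of(t,p)])
        except Exception as e: print(t,e)
print(r.sense()["time_s"])
E
```

```text
pics
{'time_s': 0.0, 'joint_positions': [1.096, 0.537, -0.004, 1.539, 0.003, 1.067, -0.071], 'dq': [0.001, -0.001, -0.001, 0.001, -0.002, -0.0, -0.001], 'effort': [0.0, -58.342, 1.049, -25.911, 0.012, 0.01, 0.0], 'position': [0.258, -0.596, 0.23], 'orientation': [-0.001, 0.979, 0.203, -0.0], 'wrist_force': [-0.738, 0.745, -0.551], 'wrist_torque': [-0.004, 0.039, -0.012], 'finger_gap': 1.0028622304324881}
scene {'K': [[510.2463, 0.0, 275.1454], [0.0, 510.2463, 210.1991], [0.0, 0.0, 1.0]], 'origin': [0.34, -0.6021, 0.8511], 'attitude': [0.9208, 0.3278, -0.079, -0.1962], 'shot': 1}
box_a [([0.427, -0.114, -0.004], 0.94), ([0.433, 0.057, -0.001], 0.79), ([0.607, -0.127, 0.0], 0.72)]
pad [([0.657, 0.033, 0.002], 0.74)]
pad_center [([0.654, 0.007, 0.02], 0.97)]
toggle_tip [([0.644, 0.083, 0.087], 0.7)]
jar [([0.782, 0.035, -0.0], 0.6)]
forceps [([0.536, 0.055, -0.002], 0.64)]
needle [([0.767, -0.146, -0.001], 0.56), ([0.608, -0.127, 0.001], 0.28), ([0.537, 0.057, 0.001], 0.24)]
stopper [([0.538, -0.037, -0.003], 0.66)]
lens [([0.77, -0.151, 0.001], 0.74), ([0.726, -0.093, -0.002], 0.58)]
side {'K': [[434.6811, 0.0, 275.0774], [0.0, 434.6811, 208.6595], [0.0, 0.0, 1.0]], 'origin': [1.0571, -0.03, 0.7789], 'attitude': [0.6833, 0.2032, 0.1901, 0.675], 'shot': 2}
box_a [([0.599, -0.124, 0.001], 0.84), ([0.433, 0.055, 0.003], 0.75), ([0.43, -0.112, 0.002], 0.67)]
pad [([0.654, 0.033, -0.002], 0.55)]
pad_center [([0.658, 0.008, 0.018], 0.8)]
toggle_tip [([0.641, 0.082, 0.089], 0.54)]
jar [([0.783, 0.033, 0.004], 0.6), ([0.601, -0.127, 0.002], 0.39)]
forceps [([0.536, 0.058, 0.004], 0.81), ([0.782, 0.034, 0.001], 0.57)]
needle [([0.768, -0.149, 0.001], 0.78)]
stopper [([0.533, -0.032, 0.002], 0.44)]
lens [([0.64, 0.084, 0.09], 0.69), ([0.729, -0.098, -0.001], 0.59)]
1.0
```

View pics/scene0.png

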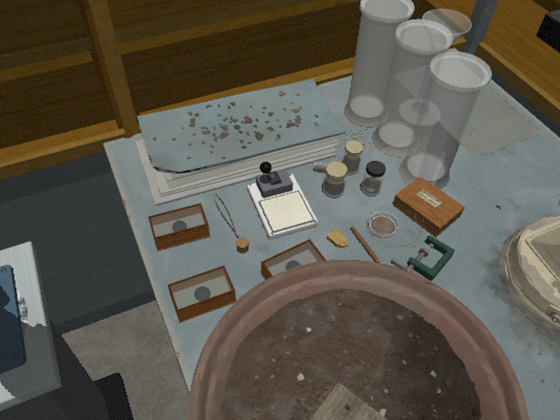

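View pics/side0.png

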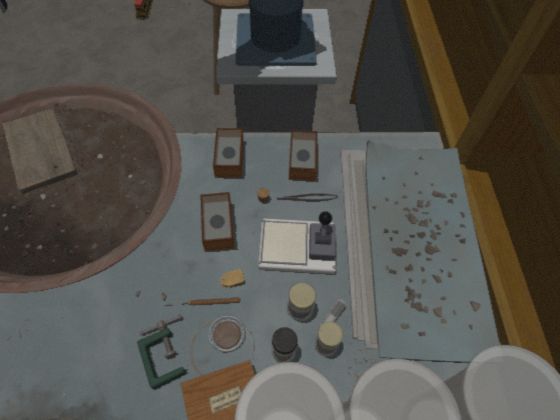

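```bash
python3 - <<'E'
import cv2
a=cv2.imread("pics/side0.png")[60:320,0:200]; b=cv2.imread("pics/scene0.png")[240:420,170:560]
cv2.imwrite("pics/side_pot.png",cv2.resize(a,None,fx=2.2,fy=2.2)); cv2.imwrite("pics/scene_pot.png",cv2.resize(b,None,fx=2,fy=2))
from rig import r
p=r.read_camera("wrist"); cv2.imwrite("pics/wrist0.png",p["pixels"][:,:,::-1]); print(p["K"],p["hand_eye"])
E
```

```text
[[315.34029536   0.         277.50534332]
 [  0.         315.34029536 209.27104676]
 [  0.           0.           1.        ]] [[-6.63463711e-04  9.59339840e-01  2.82252778e-01  7.11378330e-02]
 [ 9.99999046e-01  2.94480519e-04  1.34969862e-03  3.35949786e-04]
 [ 1.21170171e-03  2.82253404e-01 -9.59339120e-01 -1.42963561e-01]
 [ 0.00000000e+00  0.00000000e+00  0.00000000e+00  1.00000000e+00]]
```

View pics/side_pot.png

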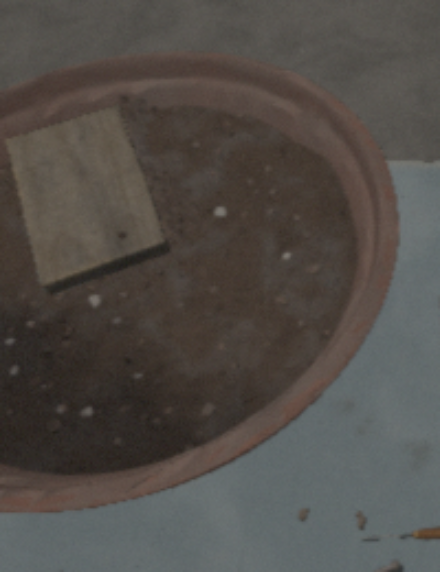

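View pics/scene_pot.png

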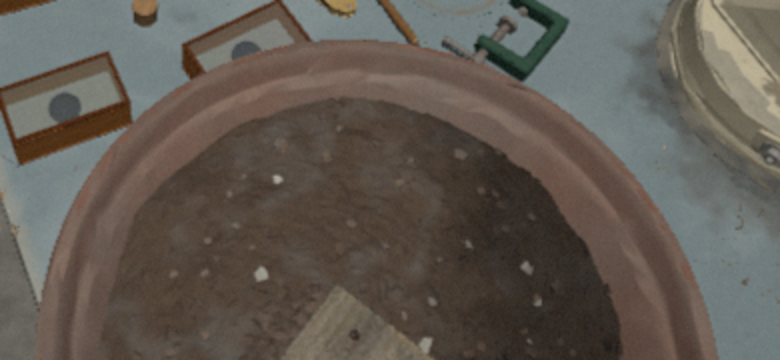

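View pics/wrist0.png

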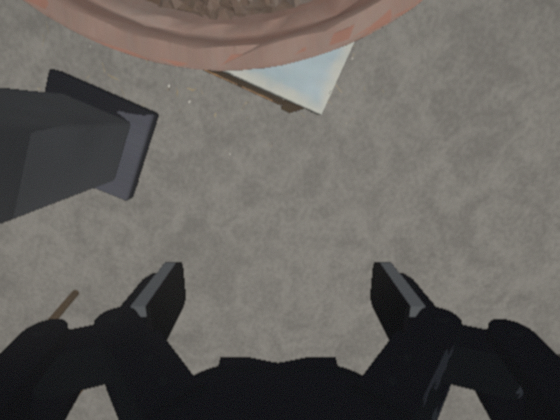

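```bash
cat > h.py <<'E'
import numpy as np, cv2
from scipy.spatial.transform import Rotation as R
from rig import r
def rq(q): return R.from_quat([q[1],q[2],q[3],q[0]])
CAM={'scene':([[510.2463,0,275.1454],[0,510.2463,210.1991],[0,0,1]],[0.34,-0.6021,0.8511],[0.9208,0.3278,-0.079,-0.1962]),
'side':([[434.6811,0,275.0774],[0,434.6811,208.6595],[0,0,1]],[1.0571,-0.03,0.7789],[0.6833,0.2032,0.1901,0.675])}
def proj(n,P):
    K,o,q=CAM[n]; c=rq(q).inv().apply(np.atleast_2d(P)-np.array(o))
    K=np.array(K); return np.c_[K[0,2]+K[0,0]*c[:,0]/-c[:,2], K[1,2]+K[1,1]*c[:,1]/c[:,2]]
def onplane(n,uv,z):
    K,o,q=CAM[n]; K=np.array(K); uv=np.atleast_2d(uv)
    d=np.c_[(uv[:,0]-K[0,2])/K[0,0],-(uv[:,1]-K[1,2])/K[1,1],-np.ones(len(uv))]
    d=rq(q).apply(d); o=np.array(o); return o+d*((z-o[2])/d[:,2])[:,None]
def wcam(p,s):
    T=np.array(p["hand_eye"]); M=np.eye(4); M[:3,:3]=rq(s["orientation"]).as_matrix(); M[:3,3]=s["position"]
    return M@T
def st(s=None):
    s=s or r.sense(); o=rq(s["orientation"]).as_matrix()
    print("t",round(s["time_s"],2),"pos",np.round(s["position"],4),"x",np.round(o[:,0],3),"y",np.round(o[:,1],3),"z",np.round(o[:,2],3),"F",np.round(s["wrist_force"],1),"gap",round(s["finger_gap"],3)); return s
E
python3 - <<'E'
from h import *
from scipy.optimize import least_squares
S=np.array([(181,164.5),(136,96),(82,83),(41,87),(4.5,98.6),(173,205),(127,255),(68,283),(18,293)])
C=np.array([(189,400),(220,317.5),(260,285),(335,260),(395,267.5),(450,295),(495,335),(525,395)])
def f(p):
    x,y,h,ra=p; out=[]
    for n,P in(('side',S),('scene',C)):
        g=onplane(n,P,h); out+=list(np.hypot(g[:,0]-x,g[:,1]-y)-ra)
    return out
for h0 in(.1,.3):
    q=least_squares(f,[.4,-.4,h0,.2]); print(q.x,np.round(q.fun*1000))
print(proj('side',[[.43,-.112,0]]),proj('scene',[[.43,-.112,0]]))
st()
E
```

```text
[ 0.56148283 -0.42957119  0.12644725  0.23975415] [ 0. -3.  0.  1.  1.  6.  2. -4. -3. -1.  2. -4. -1. -0. -0.  4. -1.]
[ 0.56148283 -0.42957119  0.12644725  0.23975415] [ 0. -3.  0.  1.  1.  6.  2. -4. -3. -1.  2. -4. -1. -0. -0.  4. -1.]
[[229.65909585 158.97107634]] [[203.68591499 297.75663886]]
t 1.05 pos [ 0.2584 -0.5964  0.2313] x [ 0.918  0.398 -0.   ] y [ 0.398 -0.918  0.   ] z [-0. -0. -1.] F [ 1.   0.5 -0.2] gap 0.997
```

```bash
python3 - <<'E'
import cv2
a=cv2.imread("pics/side0.png")[122:282,190:350]
cv2.imwrite("pics/side_z.png",cv2.resize(a,None,fx=3.7,fy=3.7,interpolation=cv2.INTER_CUBIC))
b=cv2.imread("pics/scene0.png")[150:330,140:340]
cv2.imwrite("pics/scene_z.png",cv2.resize(b,None,fx=3.3,fy=3.3,interpolation=cv2.INTER_CUBIC))
E
```

```text
(no output)
```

View pics/side_z.png

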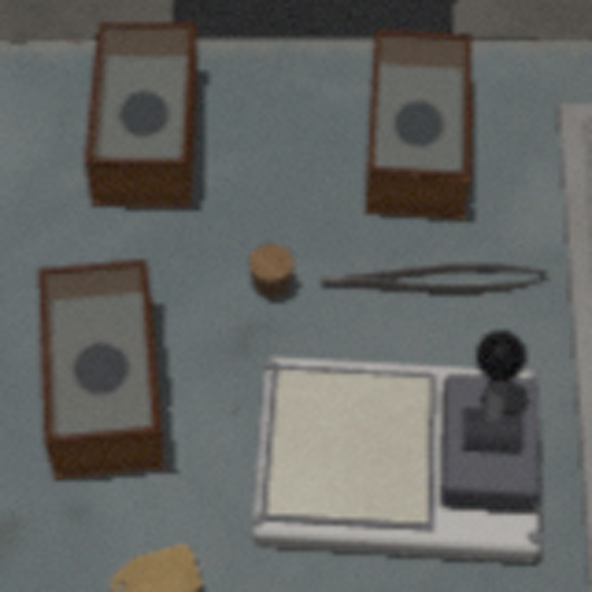

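View pics/scene_z.png

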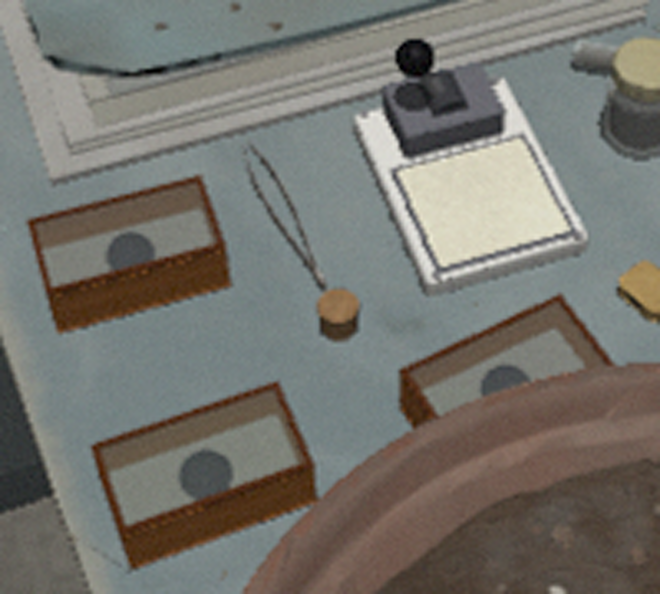

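```bash
python3 - <<'E'
from h import *
def do(name,c,z,cam='side',off=(190,122),f=3.7):
    P=onplane(cam,np.array(c)/f+np.array(off),z)
    TL,TR,BL,BR=P
    ctr=P.mean(0); L=((BL-TL)+(BR-TR))/2; W=((TL-TR)+(BL-BR))/2
    print(name,np.round(ctr,4),"len",np.round(np.linalg.norm(L),4),"wid",np.round(np.linalg.norm(W),4),"yawL",np.round(np.arctan2(L[1],L[0]),3),"yawW",np.round(np.arctan2(-W[0],W[1]),3))
do("b1",[(100,24),(196,24),(88,160),(190,160)],.042)
do("b2",[(376,33),(470,36),(370,170),(471,172)],.042)
do("b3",[(40,270),(146,262),(47,440),(160,431)],.042)
do("pad",[(275,367),(434,377),(265,521),(430,527)],.019)
print(onplane('side',np.array([(502,356)])/3.7+[190,122],.086),onplane('scene',np.array([(415,57)])/3.3+[140,150],.086))
do("b1s",[(30,220),(54,292),(202,178),(225,250)],.042,'scene',(140,150),3.3)
do("b2s",[(93,447),(127,527),(277,384),(312,462)],.042,'scene',(140,150),3.3)
E
```

```text
b1 [ 0.4283 -0.1108  0.042 ] len 0.1052 wid 0.0587 yawL -0.01 yawW 3.138
b2 [0.4373 0.0545 0.042 ] len 0.1051 wid 0.0579 yawL -0.066 yawW 3.104
b3 [ 0.6078 -0.1278  0.042 ] len 0.1068 wid 0.0583 yawL 0.108 yawW -3.058
pad [0.6559 0.007  0.019 ] len 0.0915 wid 0.0864 yawL -0.069 yawW 3.076
[[0.64093437 0.08124391 0.086     ]] [[0.64132587 0.07822298 0.086     ]]
b1s [0.4383 0.0495 0.042 ] len 0.1057 wid 0.0593 yawL -0.1 yawW -0.066
b2s [ 0.4291 -0.1147  0.042 ] len 0.1062 wid 0.0552 yawL -0.024 yawW 0.015
```

```bash
cat >> h.py <<'E'
def rt(yaw,tilt=0):
    c,s=np.cos(yaw),np.sin(yaw)
    M=np.array([[c,s,0],[s,-c,0],[0,0,-1.]])
    return R.from_matrix(M)*R.from_rotvec([0,tilt,0])
def go(pos,yaw,tilt=0,s=None):
    s=s or r.sense(); R0=rq(s["orientation"])
    d=R0.inv().apply(np.array(pos)-s["position"])*1000
    w=(R0.inv()*rt(yaw,tilt)).as_rotvec()
    print("ROW",np.round(d,1).tolist(),np.round(w,3).tolist(),"rows",round(np.linalg.norm(d)/41.7,1),round(np.degrees(np.linalg.norm(w))/7.16,1))
E
python3 -c "
from h import *
st();go([.594,.083,.2],-.068)"
```

```text
t 1.05 pos [ 0.2584 -0.5964  0.2313] x [ 0.918  0.398 -0.   ] y [ 0.398 -0.918  0.   ] z [-0. -0. -1.] F [ 1.   0.5 -0.2] gap 0.997
ROW [578.1, -490.0, 31.3] [0.0, 0.0, 0.477] rows 18.2 3.8
```

Call:
apply_moves(
  steps=[
    [0, 578, -490, 0, 0, 0, 0.477],
    [0, 578, -490, 0, 0, 0, 0.477],
    [0, 578, -490, 0, 0, 0, 0.477],
    [0, 578, -490, 0, 0, 0, 0.477],
    [0, 578, -490, 0, 0, 0, 0.477],
  ],
)

```text
time_s: 1.47
position: [0.3512, -0.4079, 0.2314]
orientation: [0.0, 0.999, -0.037, 0.0]
wrist_force: [0.8, -0.6, 0.1]
finger_gap: 0.298
```

```bash
python3 -c "
from h import *
st();go([.594,.083,.2],-.068)"
```

```text
t 1.47 pos [ 0.3512 -0.4079  0.2314] x [ 0.997 -0.074  0.   ] y [-0.074 -0.997  0.   ] z [ 0. -0. -1.] F [ 0.8 -0.6  0.1] gap 0.298
ROW [205.8, -507.5, 31.3] [0.0, -0.0, -0.006] rows 13.2 0.0
```

Call:
apply_moves(
  steps=[
    [0, 206, -507, 0, 0, 0, 0],
    [0, 206, -507, 0, 0, 0, 0],
    [0, 206, -507, 0, 0, 0, 0],
    [0, 206, -507, 0, 0, 0, 0],
    [0, 206, -507, 0, 0, 0, 0],
  ],
)

```text
time_s: 1.88
position: [0.4427, -0.2206, 0.2317]
orientation: [0.0, 0.999, -0.034, 0.0]
wrist_force: [0.6, -0.2, -0.0]
finger_gap: 0.002
```

Call:
apply_moves(
  steps=[
    [0, 128, -314, 20, 0, 0, 0],
    [0, 128, -314, 20, 0, 0, 0],
    [0, 128, -314, 20, 0, 0, 0],
    [0, 128, -314, 20, 0, 0, 0],
    [0, 128, -314, 20, 0, 0, 0],
  ],
)

```text
time_s: 2.3
position: [0.5342, -0.0338, 0.2192]
orientation: [0.0, 0.999, -0.034, 0.0]
wrist_force: [0.9, -0.3, -0.6]
finger_gap: 0.001
```

```bash
python3 -c "
from h import *
st();go([.594,.083,.13],-.068)"
```

```text
t 2.3 pos [ 0.5342 -0.0338  0.2192] x [ 0.998 -0.068  0.001] y [-0.068 -0.998  0.   ] z [ 0.001 -0.    -1.   ] F [ 0.9 -0.3 -0.6] gap 0.001
ROW [51.7, -120.6, 89.2] [0.0, -0.001, -0.0] rows 3.8 0.0
```

Call:
apply_moves(
  steps=[
    [0, 52, -121, 89, 0, 0, 0],
    [0, 52, -121, 89, 0, 0, 0],
    [0, 52, -121, 89, 0, 0, 0],
    [0, 52, -121, 89, 0, 0, 0],
    [0, 52, -121, 89, 0, 0, 0],
  ],
)

```text
time_s: 2.72
position: [0.5927, 0.0891, 0.1262]
orientation: [-0.002, 1.0, -0.03, -0.002]
wrist_force: [-1.4, 1.3, 0.6]
finger_gap: -0.003
```

```bash
python3 - <<'E'
from h import *
s=st();p=r.read_camera("wrist")
print([(np.round(d["at"],4).tolist(),round(d["confidence"],2)) for d in r.place_of("toggle_tip",p)])
cv2.imwrite("pics/w1.png",p["pixels"][:,:,::-1])
go([.597,.0815,.070],-.068)
E
```

```text
t 2.72 pos [0.5927 0.0891 0.1262] x [ 0.998 -0.06  -0.004] y [-0.06  -0.998 -0.004] z [-0.004  0.004 -1.   ] F [-1.4  1.3  0.6] gap -0.003
[([0.6397, 0.0783, 0.0866], 0.78)]
ROW [4.1, 0.9, 59.0] [0.0, 0.002, 0.002] rows 1.4 0.0
```

View pics/w1.png

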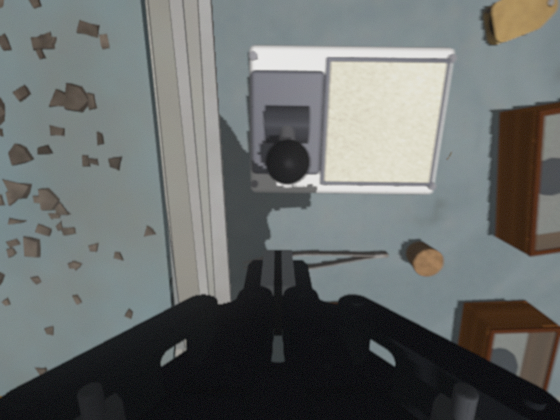

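Call:
apply_moves(
  steps=[
    [0, 3, 2, 30, 0, 0, 0],
    [0, 3, 2, 59, 0, 0, 0],
    [0, 3, 2, 59, 0, 0, 0],
  ],
)

```text
time_s: 3.07
position: [0.5932, 0.0764, 0.0674]
orientation: [0.001, 0.999, -0.035, -0.003]
wrist_force: [-0.7, -1.4, -1.2]
finger_gap: -0.002
```

Call:
apply_moves(
  steps=[
    [0, 15, 0, 0, 0, 0, 0],
    [0, 30, 0, 0, 0, 0, 0],
    [0, 45, 0, 0, 0, 0, 0],
    [0, 58, 0, 0, 0, 0, 0],
    [0, 62, 0, 0, 0, 0, 0],
  ],
)

```text
time_s: 3.48
position: [0.659, 0.0734, 0.073]
orientation: [0.0, 0.999, -0.035, -0.0]
wrist_force: [-9.7, -0.7, 6.2]
finger_gap: -0.0
```

```bash
python3 - <<'E'
from h import *
s=st()
p=r.read_camera("scene")
print([(np.round(d["at"],4).tolist(),round(d["confidence"],2)) for d in r.place_of("toggle_tip",p)])
cv2.imwrite("pics/s2.png",cv2.resize(p["pixels"][130:250,220:360,::-1],None,fx=4,fy=4))
p=r.read_camera("side")
print([(np.round(d["at"],4).tolist(),round(d["confidence"],2)) for d in r.place_of("toggle_tip",p)])
st()
cv2.imwrite("pics/d2.png",cv2.resize(p["pixels"][150:300,230:380,::-1],None,fx=4,fy=4))
E
```

```text
t 3.48 pos [0.659  0.0734 0.073 ] x [ 0.998 -0.07  -0.   ] y [-0.07  -0.998  0.001] z [-0.    -0.001 -1.   ] F [-9.7 -0.7  6.2] gap -0.0
[([0.6867, 0.0808, 0.0855], 0.61)]
[([0.6835, 0.0807, 0.0852], 0.68)]
t 3.68 pos [0.6585 0.0743 0.0722] x [ 0.998 -0.069  0.001] y [-0.069 -0.998  0.   ] z [ 0.001 -0.    -1.   ] F [ 0.8 -1.   0.3] gap -0.002
```

View pics/s2.png

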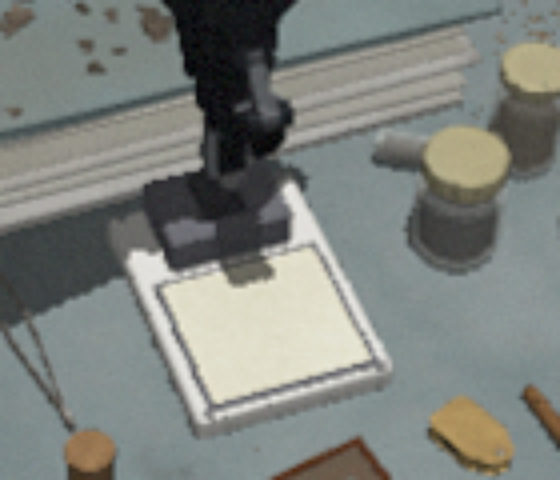

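View pics/d2.png

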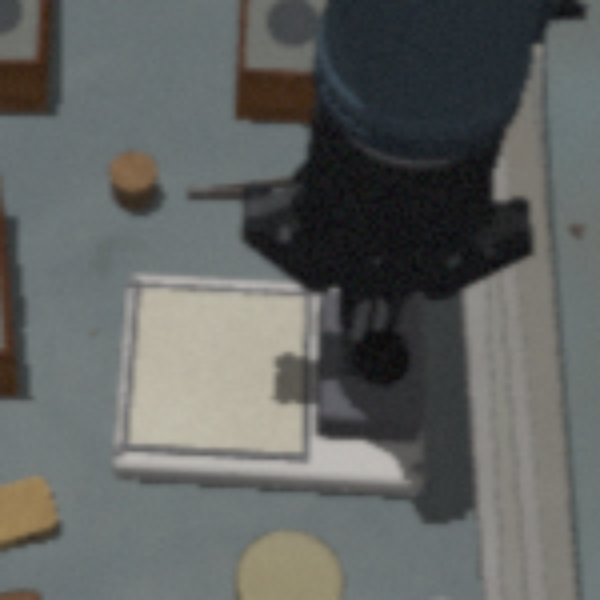

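Call:
apply_moves(
  steps=[
    [0, 3, -3, 0, 0, 0, 0],
    [0, 6, -4, 0, 0, 0, 0],
  ],
)

```text
time_s: 3.85
position: [0.6593, 0.0768, 0.0706]
orientation: [0.002, 0.999, -0.034, -0.005]
wrist_force: [-22.8, -5.7, 16.9]
finger_gap: -0.004
```

Call:
apply_moves(
  steps=[
    [0, 2, 0, 0, 0, 0, 0],
    [0, 2, 0, 0, 0, 0, 0],
  ],
)

```text
time_s: 4.02
position: [0.6593, 0.0767, 0.0706]
orientation: [0.002, 0.999, -0.034, -0.008]
wrist_force: [-21.8, -5.0, 17.4]
finger_gap: -0.002
```

```bash
python3 - <<'E'
from h import *
s=st()
p=r.read_camera("side")
print([(np.round(d["at"],4).tolist(),round(d["confidence"],2)) for d in r.place_of("toggle_tip",p)])
st()
E
```

```text
t 4.02 pos [0.6593 0.0767 0.0706] x [ 0.998 -0.069 -0.015] y [-0.069 -0.998  0.005] z [-0.015 -0.004 -1.   ] F [-21.8  -5.   17.4] gap -0.002
[([0.6833, 0.0811, 0.0874], 0.65), ([0.7277, -0.097, -0.0026], 0.64)]
t 4.12 pos [0.6593 0.0767 0.0706] x [ 0.998 -0.069 -0.015] y [-0.068 -0.998  0.005] z [-0.015 -0.004 -1.   ] F [-20.6  -4.7  16.2] gap 0.003
```

Call:
apply_moves(
  steps=[
    [0, -25, 0, 0, 0, 0, 0],
    [0, -40, 0, -20, 0, 0, 0],
    [50, -60, 0, -60, 0, 0, 0],
    [100, -100, 0, -80, 0, 0, 0],
    [100, -140, 0, -80, 0, 0, 0],
  ],
)

```text
time_s: 4.53
position: [0.5333, 0.0885, 0.1554]
orientation: [-0.001, 0.999, -0.035, 0.005]
wrist_force: [0.6, 1.3, 0.2]
finger_gap: 0.422
```

```bash
python3 - <<'E'
from h import *
s=st()
for c in("side","scene"):
    p=r.read_camera(c)
    print([(np.round(d["at"],4).tolist(),round(d["confidence"],2)) for d in r.place_of("toggle_tip",p)])
    cv2.imwrite(f"pics/t_{c}.png",p["pixels"][:,:,::-1])
s=st(); go([.4365,.053,.12],-.075)
E
```

```text
t 4.53 pos [0.5333 0.0885 0.1554] x [ 0.998 -0.069  0.01 ] y [-0.069 -0.998 -0.003] z [ 0.01   0.002 -1.   ] F [0.6 1.3 0.2] gap 0.422
[([0.6824, 0.0795, 0.0888], 0.66)]
[([0.6532, 0.0054, 0.0218], 0.64), ([0.6861, 0.0785, 0.0855], 0.43)]
t 4.73 pos [0.5294 0.0879 0.1516] x [ 0.998 -0.067  0.001] y [-0.067 -0.998  0.   ] z [ 0.001 -0.    -1.   ] F [ 1.  -0.7  0.1] gap 0.763
ROW [-90.3, 41.1, 31.5] [0.0, -0.001, 0.008] rows 2.5 0.1
```

View pics/t_side.png

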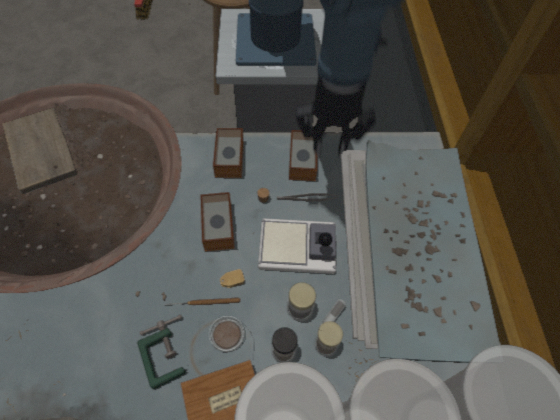

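```bash
python3 - <<'E'
from h import *
for c,f,z in(("side","pics/side0.png",.084),("side","pics/t_side.png",.084),("scene","pics/scene0.png",.084),("scene","pics/t_scene.png",.084)):
    im=cv2.imread(f); g=cv2.GaussianBlur(im,(3,3),0).max(2)
    x0,y0,x1,y1=(308,205,345,262) if c=="side" else (245,150,300,200)
    m=(g[y0:y1,x0:x1]<42).astype(np.uint8)
    n,l,s_,ct=cv2.connectedComponentsWithStats(m)
    for i in range(1,n):
        if s_[i,4]>15:
            u=ct[i]+[x0,y0]; print(f,s_[i],np.round(u,1),np.round(onplane(c,u,z),4))
    cv2.imwrite(f.replace(".png","_b.png"),cv2.resize(im[y0:y1,x0:x1],None,fx=8,fy=8))
a,b,c,d=[cv2.resize(cv2.imread(f"pics/{k}_b.png"),(300,300)) for k in("side0","t_side","scene0","t_scene")]
cv2.imwrite("pics/ball.png",np.vstack([np.hstack([a,b]),np.hstack([c,d])]))
E
```

```text
pics/side0.png [ 12   8  11  12 109] [325.  218.2] [[0.6396 0.0802 0.084 ]]
pics/t_side.png [ 10  29  14  13 138] [324.6 239.6] [[0.6849 0.0761 0.084 ]]
pics/scene0.png [15 13 11 10 87] [265.4 167.4] [[0.6413 0.0799 0.084 ]]
pics/t_scene.png [35  8 11 11 84] [284.6 163.2] [[0.6833 0.0752 0.084 ]]
```

View pics/ball.png

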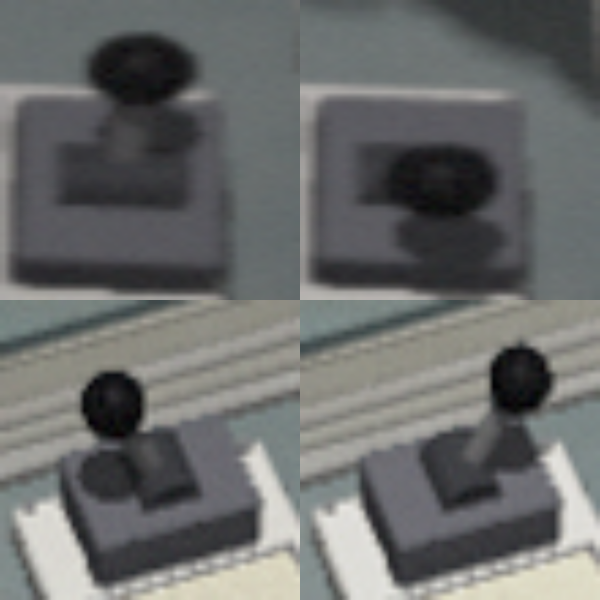

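Call:
apply_moves(
  steps=[
    [100, -90, 41, 20, 0, 0, 0],
    [100, -90, 41, 30, 0, 0, 0],
    [100, -90, 41, 30, 0, 0, 0],
    [100, -90, 41, 30, 0, 0, 0],
  ],
)

```text
time_s: 5.07
position: [0.4333, 0.0508, 0.1192]
orientation: [0.001, 0.999, -0.035, -0.003]
wrist_force: [-0.2, -0.1, -0.3]
finger_gap: 1.006
```

```bash
python3 - <<'E'
from h import *
s=st()
p=r.read_camera("wrist")
print([(np.round(d["at"],4).tolist(),round(d["confidence"],2)) for d in r.place_of("box_a",p)])
cv2.imwrite("pics/w3.png",p["pixels"][:,:,::-1])
s=st(); go([.4365,.053,.009],-.07)
E
```

```text
t 5.07 pos [0.4333 0.0508 0.1192] x [ 0.998 -0.07  -0.005] y [-0.07  -0.998  0.002] z [-0.006 -0.002 -1.   ] F [-0.2 -0.1 -0.3] gap 1.006
[([0.4308, 0.0515, -0.0007], 0.74), ([0.4302, -0.1122, -0.0009], 0.73), ([0.5379, 0.059, 0.0034], 0.67)]
t 5.17 pos [0.439  0.053  0.1211] x [ 0.998 -0.069  0.002] y [-0.069 -0.998 -0.   ] z [ 0.002  0.    -1.   ] F [0.2 1.  0.3] gap 1.002
ROW [-2.6, 0.2, 112.1] [-0.0, -0.002, 0.001] rows 2.7 0.0
```

View pics/w3.png

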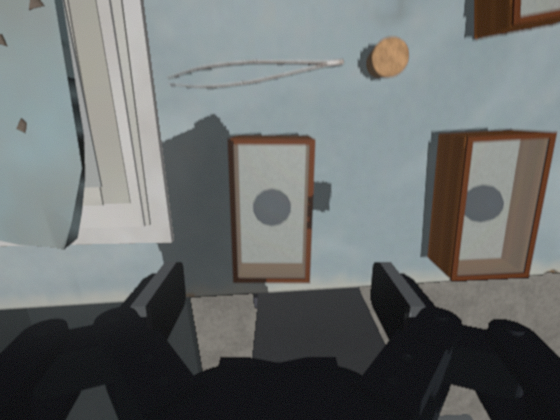

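Call:
apply_moves(
  steps=[
    [100, -3, 0, 40, 0, 0, 0],
    [100, -3, 0, 80, 0, 0, 0],
    [100, -3, 0, 110, 0, 0, 0],
    [100, -3, 0, 112, 0, 0, 0],
    [40, -3, 0, 112, 0, 0, 0],
  ],
)

```text
time_s: 5.58
position: [0.4354, 0.0538, 0.0081]
orientation: [0.0, 0.999, -0.034, -0.001]
wrist_force: [1.2, -0.3, 0.5]
finger_gap: 0.884
```

Call:
apply_moves(
  steps=[
    [40, 0, 0, 0, 0, 0, 0],
    [40, 0, 0, 0, 0, 0, 0],
    [40, 0, 0, 0, 0, 0, 0],
  ],
)

```text
time_s: 5.83
position: [0.4366, 0.0537, 0.0107]
orientation: [-0.0, 0.999, -0.034, 0.002]
wrist_force: [0.1, 0.6, 1.9]
finger_gap: 0.693
```

```bash
python3 -c "
from h import *
s=st()"
```

```text
t 5.83 pos [0.4366 0.0537 0.0107] x [ 0.998 -0.068  0.004] y [-0.068 -0.998 -0.001] z [ 0.004  0.001 -1.   ] F [0.1 0.6 1.9] gap 0.693
```

Call:
apply_moves(
  steps=[
    [40, 0, 0, -25, 0, 0, 0],
    [40, 10, 0, -60, 0, 0, 0],
    [40, 35, 0, -95, 0, 0, 0],
    [40, 60, 0, -120, 0, 0, 0],
    [40, 60, 0, -120, 0, 0, 0],
  ],
)

```text
time_s: 6.25
position: [0.504, 0.0494, 0.1364]
orientation: [-0.002, 0.999, -0.035, 0.009]
wrist_force: [1.8, 0.4, -2.9]
finger_gap: 0.689
```

Call:
apply_moves(
  steps=[
    [40, 35, 0, 0, 0, 0, 0],
    [40, 0, 0, 0, 0, 0, 0],
    [40, -35, 0, 0, 0, 0, 0],
    [40, 0, 0, 0, 0, 0, 0],
    [40, 35, 0, 0, 0, 0, 0],
  ],
)

```text
time_s: 6.67
position: [0.5163, 0.0451, 0.1249]
orientation: [0.002, 0.999, -0.033, -0.009]
wrist_force: [4.4, 0.7, -2.2]
finger_gap: 0.686
```

```bash
python3 - <<'E'
from h import *
s=st()
p=r.read_camera("wrist"); q=r.read_camera("side")
cv2.imwrite("pics/w4.png",p["pixels"][:,:,::-1]);cv2.imwrite("pics/d4.png",q["pixels"][:,:,::-1])
E
```

```text
t 6.67 pos [0.5163 0.0451 0.1249] x [ 0.998 -0.065 -0.019] y [-0.065 -0.998  0.005] z [-0.019 -0.004 -1.   ] F [ 4.4  0.7 -2.2] gap 0.686
```

View pics/w4.png

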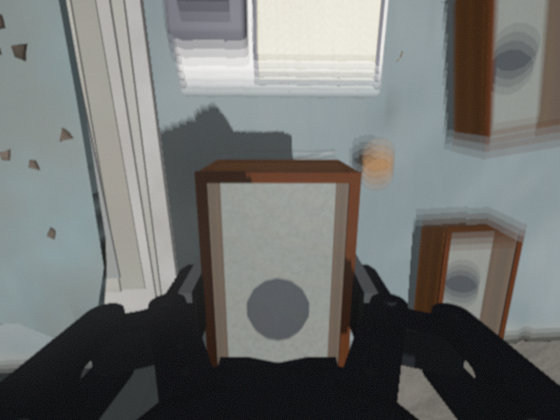

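View pics/d4.png

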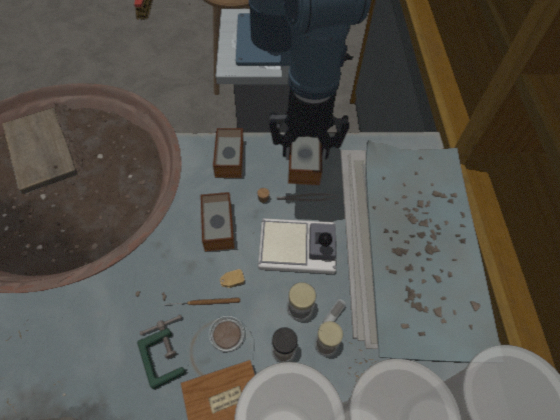

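Call:
apply_moves(
  steps=[
    [40, -35, 0, 0, 0, 0, 0],
    [40, -70, 0, 0, 0, 0, 0],
    [40, -35, 0, 0, 0, 0, 0],
    [40, 0, 0, 0, 0, 0, 0],
    [40, -35, 0, 0, 0, 0, 0],
  ],
)

```text
time_s: 7.18
position: [0.5151, 0.0504, 0.1328]
orientation: [-0.003, 0.999, -0.036, 0.013]
wrist_force: [6.0, 1.8, 2.0]
finger_gap: 0.697
```

Call:
apply_moves(
  steps=[
    [40, -35, 0, 0, 0, 0, 0],
    [40, 0, 0, 0, 0, 0, 0],
    [40, 35, 0, 0, 0, 0, 0],
    [40, 0, 0, 0, 0, 0, 0],
    [40, -35, 0, 0, 0, 0, 0],
  ],
)

```text
time_s: 7.6
position: [0.4659, 0.0525, 0.1305]
orientation: [-0.001, 0.999, -0.035, 0.005]
wrist_force: [-2.0, -0.3, -4.3]
finger_gap: 0.693
```

```bash
python3 - <<'E'
from h import *
s=st()
p=r.read_camera("wrist")
p=r.read_camera("wrist")
cv2.imwrite("pics/w5.png",p["pixels"][:,:,::-1])
st()
E
```

```text
t 7.6 pos [0.4659 0.0525 0.1305] x [ 0.997 -0.071  0.009] y [-0.071 -0.997 -0.003] z [ 0.009  0.003 -1.   ] F [-2.  -0.3 -4.3] gap 0.693
t 7.7 pos [0.4529 0.0511 0.1281] x [ 0.998 -0.067 -0.008] y [-0.067 -0.998  0.002] z [-0.008 -0.002 -1.   ] F [ 0.3  0.5 -5.5] gap 0.689
```

View pics/w5.png

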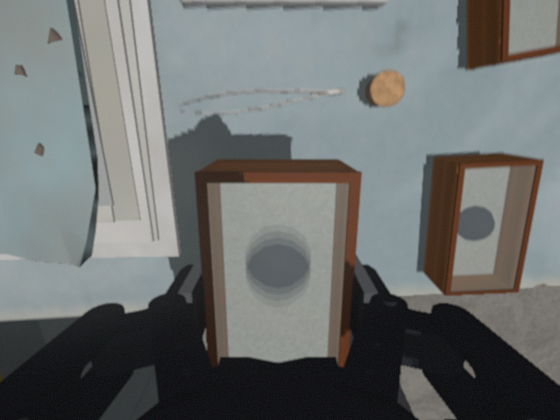

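Call:
apply_moves(
  steps=[
    [40, 35, 0, -10, 0, 0, 0],
    [40, 70, 0, -10, 0, 0, 0],
    [40, 35, 0, -10, 0, 0, 0],
    [40, 0, 0, -10, 0, 0, 0],
    [40, 35, 0, -10, 0, 0, 0],
  ],
)

```text
time_s: 8.12
position: [0.458, 0.0449, 0.1281]
orientation: [0.006, 0.999, -0.031, -0.025]
wrist_force: [-29.1, -3.9, -11.6]
finger_gap: 0.686
```

Call:
apply_moves(
  steps=[
    [40, 35, 0, 0, 0, 0, 0],
    [40, 0, 0, 0, 0, 0, 0],
    [40, -35, 0, 0, 0, 0, 0],
    [40, -10, 0, 0, 0, 0, 0],
    [40, 0, 0, 0, 0, 0, 0],
  ],
)

```text
time_s: 8.53
position: [0.4895, 0.0481, 0.1375]
orientation: [0.001, 0.999, -0.034, -0.003]
wrist_force: [3.5, 0.0, -2.1]
finger_gap: 0.692
```

```bash
python3 - <<'E'
from h import *
p=r.read_camera("wrist");p=r.read_camera("wrist")
cv2.imwrite("pics/w6.png",p["pixels"][:,:,::-1])
st(); go([.651,.007,.135],-.068)
E
```

```text
t 8.63 pos [0.4981 0.0493 0.1405] x [ 0.998 -0.069  0.006] y [-0.069 -0.998 -0.001] z [ 0.007  0.001 -1.   ] F [-0.2 -0.1 -1.5] gap 0.687
ROW [155.4, 31.7, 6.5] [-0.001, -0.006, -0.001] rows 3.8 0.1
```

View pics/w6.png

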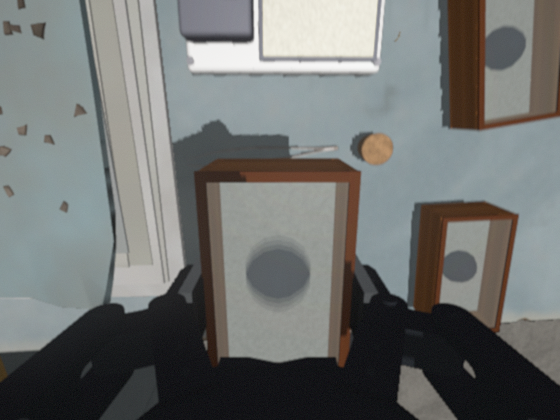

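Call:
apply_moves(
  steps=[
    [40, 30, 6, 0, 0, 0, 0],
    [40, 65, 13, 0, 0, 0, 0],
    [40, 100, 20, 0, 0, 0, 0],
    [40, 135, 28, 0, 0, 0, 0],
    [40, 155, 32, 0, 0, 0, 0],
  ],
)

```text
time_s: 9.05
position: [0.6526, 0.0047, 0.1409]
orientation: [0.0, 0.999, -0.035, 0.004]
wrist_force: [-0.1, -0.2, -3.2]
finger_gap: 0.689
```

```bash
python3 - <<'E'
from h import *
r.read_camera("wrist");st();  go([.651,.007,.122],-.068,.4)
E
```

```text
t 9.1 pos [0.6551 0.0036 0.1409] x [ 0.997 -0.072  0.01 ] y [-0.072 -0.997  0.   ] z [ 0.01  -0.001 -1.   ] F [ 4.9 -0.5 -1.6] gap 0.689
ROW [-4.5, -3.1, 18.9] [0.001, 0.39, -0.004] rows 0.5 3.1
```

Call:
apply_moves(
  steps=[
    [40, -1, -1, 5, 0, 0.1, 0],
    [40, -2, -2, 10, 0, 0.2, 0],
    [40, -3, -2, 15, 0, 0.3, 0],
    [40, -3, -2, 18, 0, 0.4, 0],
    [40, -3, -2, 18, 0, 0.4, 0],
  ],
)

```text
time_s: 9.52
position: [0.639, 0.0099, 0.1189]
orientation: [0.007, 0.98, -0.032, 0.197]
wrist_force: [-2.5, 0.4, -3.8]
finger_gap: 0.691
```

```bash
python3 - <<'E'
from h import *
for i in range(6): p=r.read_camera("wrist")
s=st(); go([.651,.007,.122],-.068,.4)
R0=rq(s["orientation"]); print("box origin",np.array(s["position"])+R0.apply([0,0,.0095]))
cv2.imwrite("pics/w7.png",p["pixels"][:,:,::-1])
for c in("side","scene"):
    p=r.read_camera(c)
    for t in("toggle_tip","pad_center","box_b"):print(c,t,[(np.round(d["at"],4).tolist(),round(d["confidence"],2)) for d in r.place_of(t,p)])
    cv2.imwrite(f"pics/f_{c}.png",p["pixels"][:,:,::-1])
E
```

```text
t 9.82 pos [0.6465 0.0088 0.1223] x [ 0.918 -0.064  0.392] y [-0.069 -0.998 -0.001] z [ 0.391 -0.026 -0.92 ] F [-0.6 -0.1 -3.5] gap 0.688
ROW [4.1, 1.5, 2.1] [-0.0, -0.002, -0.001] rows 0.1 0.0
box origin [0.65023146 0.00858559 0.11359012]
side toggle_tip [([0.6817, 0.0785, 0.0865], 0.7)]
side pad_center [([0.653, 0.0078, 0.0204], 0.65), ([0.5316, -0.0337, 0.0017], 0.18)]
side box_b [([0.6455, 0.0092, 0.1151], 0.8), ([0.6001, -0.1284, 0.0036], 0.76), ([0.4288, -0.1132, 0.0015], 0.75), ([0.6836, 0.0793, 0.0877], 0.22)]
scene toggle_tip []
scene pad_center [([0.6567, 0.0086, 0.0214], 0.79)]
scene box_b [([0.6071, -0.1288, 0.0013], 0.94), ([0.6447, 0.0106, 0.1091], 0.93), ([0.4288, -0.1136, -0.0023], 0.56)]
```

View pics/w7.png

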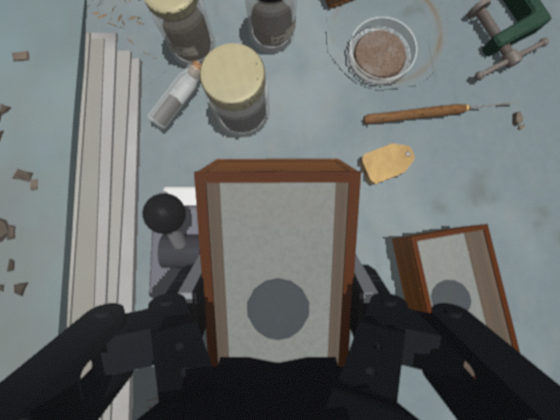

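View pics/f_scene.png

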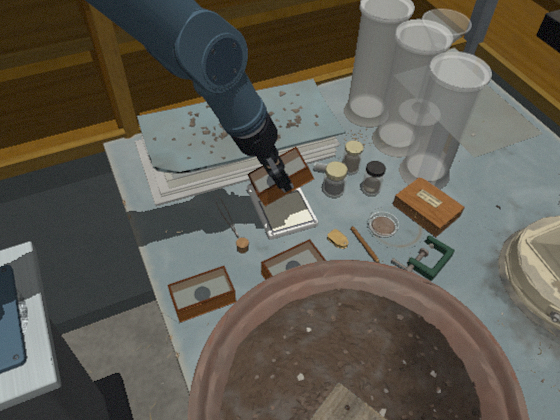

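View pics/f_side.png

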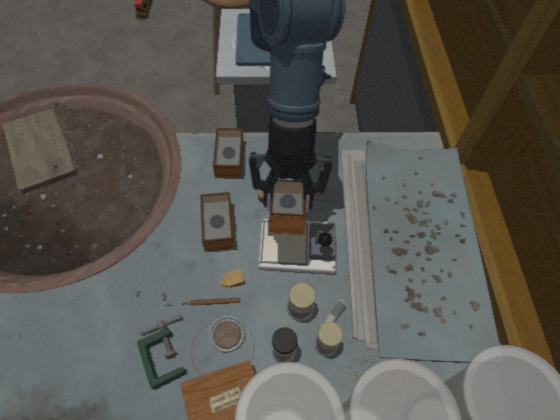

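Call:
apply_moves(
  steps=[
    [40, 3, 1, 1, 0, 0, 0],
    [40, 6, 2, 2, 0, 0, 0],
    [40, 6, 2, 2, 0, 0, 0],
    [40, 6, 2, 2, 0, 0, 0],
    [40, 6, 2, 2, 0, 0, 0],
  ],
)

```text
time_s: 10.63
position: [0.6502, 0.0065, 0.1213]
orientation: [0.007, 0.98, -0.033, 0.198]
wrist_force: [0.1, -0.0, -3.2]
finger_gap: 0.693
```

Call:
apply_moves(
  steps=[
    [40, 0, 0, 0, 0, 0, 0],
    [40, 0, 0, 0, 0, 0, 0],
    [40, 0, 0, 0, 0, 0, 0],
    [40, 0, 0, 0, 0, 0, 0],
    [40, 0, 0, 0, 0, 0, 0],
  ],
)

```text
time_s: 11.05
position: [0.6501, 0.0066, 0.1213]
orientation: [0.007, 0.98, -0.033, 0.199]
wrist_force: [0.4, -0.2, -3.6]
finger_gap: 0.688
```

```bash
python3 - <<'E'
from h import *
s=st()
R0=rq(s["orientation"]); print("box origin",np.array(s["position"])+R0.apply([0,0,.0095]), "dq",np.abs(s["dq"]).max())
p=r.read_camera("wrist"); cv2.imwrite("pics/w8.png",p["pixels"][:,:,::-1])
for c in("side","scene"):
    p=r.read_camera(c)
    for t in("toggle_tip","box_b"):print(c,t,[(np.round(d["at"],4).tolist(),round(d["confidence"],2)) for d in r.place_of(t,p)])
    if c=="side": im=p["pixels"]
    cv2.imwrite(f"pics/g_{c}.png",cv2.resize(p["pixels"][140:290,200:360,::-1],None,fx=4,fy=4))
E
```

```text
t 11.05 pos [0.6501 0.0066 0.1213] x [ 0.919 -0.063  0.389] y [-0.068 -0.998  0.   ] z [ 0.388 -0.026 -0.921] F [ 0.4 -0.2 -3.6] gap 0.688
box origin [0.65383338 0.0063238  0.11256189] dq 0.0012117521548769704
side toggle_tip [([0.6853, 0.08, 0.0896], 0.43)]
side box_b [([0.431, -0.1123, -0.0016], 0.92), ([0.6028, -0.1245, 0.003], 0.66), ([0.6497, 0.0069, 0.1125], 0.6)]
scene toggle_tip [([0.6475, 0.0094, 0.1105], 0.58)]
scene box_b [([0.6507, 0.0091, 0.1104], 0.69), ([0.4269, -0.1124, -0.0047], 0.69), ([0.6056, -0.128, 0.0028], 0.66), ([0.6538, 0.0081, 0.0231], 0.35)]
```

View pics/w8.png

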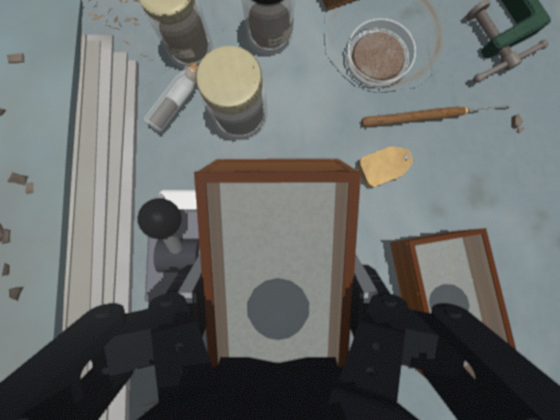

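View pics/g_side.png

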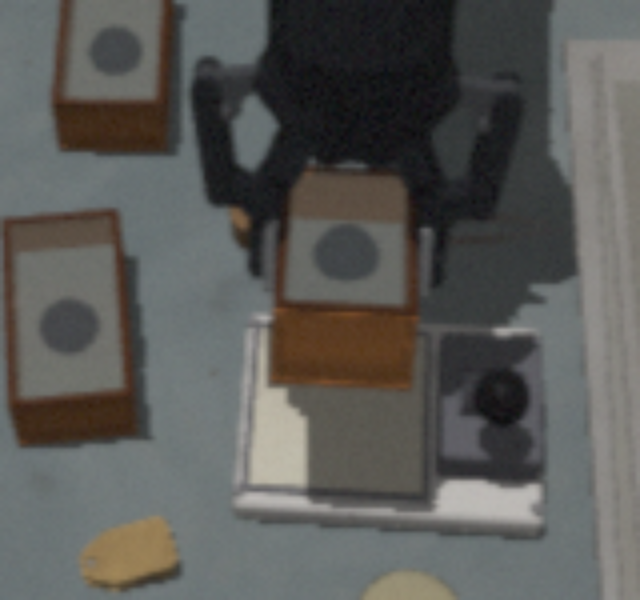

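```bash
python3 -c "
from h import *
print(r.job_done()); st()"
```

```text
the job is handed in; nothing more can be done
None
the job is handed in; nothing more can be done
```

The toggle is on, the rattling box was the first one I picked up, and I handed the job in at about 11 s of the 72 s allowed. The arm is holding that box tipped and still over the light panel.

- **Toggle:** I pushed the lever away from the robot until it hit its stop, with about 22 N sideways. The lever ball moved from x ≈ 0.641 to ≈ 0.684. That is about 44 mm of the stated 48 mm, with a few mm of measuring error. I take it as fully on because of the hard stop.
- **Rattling box:** I lifted the box that stood at (0.436, 0.053) and shook it lengthwise several times. In the wrist camera its stone slid to and fro, between about row 309 and row 265. I did not touch the other two boxes.
- **Final hold:** The underside centre is at about (0.654, 0.006, 0.113), roughly 9 cm above the middle of the panel. The box is lid up and tipped 0.40 rad lengthwise, with the low end toward the robot.
- **Last checks:** The joints were still. The stone lay at row 309, the low end. The fingers were at 0.69 open, which matches the box's 60 mm width. The camera networks put the box at (0.650, 0.008, 0.111), which agrees within about 4 mm.
- **Disagreeing check:** In the last scene picture the toggle network reported the held box in place of the toggle. The side view showed the lever ball at its far end.

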